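Level the under-sink heater stand

ROBOT

A 6-joint arm with a two-finger parallel gripper is mounted at the origin on the work surface. World frame = base frame: x ahead of the robot, y to its left, z up, the work surface at z = 0. Lengths are in m, angles in rad, forces in N, time in s.
With the tool pointing down it reaches from about 0.375 to 0.975 m from the base axis. Payload 3.8 kg.
Tool frame: the origin (TCP) lies on the centre line of the jaws, within the pads' length; the fingertips stand 17 mm ahead of it and the grasp point (between the pads) lies 2 mm behind it (robot.nose_length is the distance from the TCP to the fingertips, in m); z points along the fingers, y is the line along which they close (so a half turn about z gives the same grasp; the last joint's range is limited). The gripper opens to 88 mm and grips with 3 to 60 N. Pads are 18 mm wide; open, the fingers measure 123 mm over their backs; the gripper's body (75 mm by 187 mm) begins 45 mm behind the grasp point.
Start: joints at [1.185, 0.264, 1.604, -0, 1.274, -0.037], TCP at [0.231, 0.634, 0.256] pointing down, gripper open.
Joint ranges: [-2.63, 2.63], [-0.94, 2.18], [0.31, 2.57], [-1.31, 4.45], [0, 2.66], [-2.55, 2.55]. Speed limits (rad/s): [2.57, 2.57, 3.14, 3.14, 3.14, 3.14].

INTERFACE

Orientations are given as a unit quaternion [w, x, y, z].
In Python, from workcell import robot, optics, finder gives the robot as it stands. The module is installed in compiled form; this text tells all that it offers.
- The arm moves only by the tool jog_arm, never from a script. Its argument "series" is a list of rows, each a list of 3 entries, a list of its own where there are three numbers: the closure, from 0 (fully open) to 1 (shut), then the shift along the tool's x, y, z in mm, then the turn, a rotation vector about the tool's x, y, z in degrees. A call has 1 to 10 rows; each row is the pose to reach, as a shift and turn from the pose commanded when the call began, along the tool's axes at that moment; what a row does not reach only later rows make up. A row lasts 1/8 s, in which the tool goes at most 62.5 mm and 10.7 degrees, less where a joint would pass 70% of its speed; a pose out of reach is approached as far as the arm can. A call with a gripper value outside its range is refused whole. The fingers move at their own pace and stop on an object; the grip force is fixed at half the most. Time passes only in rows, so rows that repeat a pose let the fingers close. It gives the time, the measured TCP pose, the force, the opening and the grip force at its end, in the units of the state.
- robot.sense(): the state, without advancing time (a new reading comes with each control period).
- optics.get_image(name): name is "side" or "top" or "wrist"; returns the picture (480x640x3 uint8, red, green, blue); there is no depth.
- optics.camera_params(name): a dict with "mtx" (3x3 intrinsics, pixels), "k1" (the pictures are not rectified: a ray, as slopes to the right and down, at radius r is drawn at 1 + k1 r^2 times it, then the intrinsics apply), "origin" and "rotation" of the camera in the world; the wrist camera has in their place "T_tool_cam" (4x4, takes a point from camera to tool coordinates, whose origin is the TCP and whose axes are the flange's). Camera axes: x right, y down, z forward; pixel columns grow to the right and rows downward; lengths in m; the calibration is good to about 2 mm. A picture is of the moment at which its call begins: read the wrist's pose just before it. camera_params takes no time and is no camera call.
- robot.close_job(): hands the job in; it is judged then, once.
Trained networks look in the newest picture that a camera, given by its name, has taken for a name from the list of things; names that differ only in an ending like _2 or _b are one class to them, and where a whole thing is asked for, a point or a joint stands for the part that bears it (a point fixed in the world has none). Each returns a list of dicts, best first, with "confidence" (0 to 1); they miss things now and then, are a little off and sometimes report something else, mostly with a low value. They report only what shows in the picture. A call takes as long as a camera call. They do not tell look-alikes from the thing itself.
- finder.search_frame(camera, target): "centre" ([column, row] in pixels, amid what is visible of it).
- finder.outline_of(camera, target): "pixels" (480x640 bool, what is visible of it) and "centre" ([column, row] in pixels, amid what is visible of it).
- finder.tip_of(camera, target): "centre" ([column, row] in pixels: a listed point, or the origin of a listed thing).
The state is a dict: "time_s": time; "q": joint angles; "dq": joint speeds; "effort": joint torques, N m; "tool_pos": TCP position; "tool_rot": TCP orientation; "contact_force": force on the tool from outside, world axes, zero at the start; "wrist_torque": the same for the moment, N m; "finger_gap": finger opening in m; "grasp_force": force on a finger pad.
Only numpy, scipy, OpenCV 4.12 (cv2) and the standard library are available. Lean on these libraries where they do the work, as an engineer would, in place of code of your own. Each camera call takes 0.05 s, during which the arm holds its last target. There are 200 camera calls.

TASK

Slide the plywood board fully home in the rails of the little white stand, then stand the spirit level on it, square across the middle from side to side. Turn the black knob of the screw foot until the bubble sits between its two lines with your hand off the level. Then press the level down on the board with a steady hand, not leaning hard on it, and finish still pressing with the bubble between the lines, so that I can nip up the lock nut; leave the jug, soap dish and mousetrap where they are.

Things in the scene. Friction and masses are not known exactly. Their poses are not given: they have to be found in the camera images.
- stand: White steel heater stand, fixed; 190 mm deep (x), 209 wide (y). Origin on the floor under its middle; x away from the robot, from open front to stop bar (at x = +95 mm); y left; z up. Rails along x at y = +-95 mm carry the board; their outer webs rise to 120 mm. Over the rearmost 55 mm lips (inwards to y = +-90) make a slot 16 mm high. Rubber feet under the left end, one screw foot at the right.
- board_home (a point): Point on the stand's rails, tilting with them (axes as the stand's): centre of the board's top face when the board is fully home, 115 mm above the floor when level, about 1 mm lower at the start.
- board: Plywood board 190 (x) x 200 (y) x 14 mm, 0.3 to 0.6 kg, lying on the rails, 55 to 70 mm out of the stand's open front at the start. Origin: centre of its underside; x to the back of the stand, z up. Slides along the stand's x under a push of 1 to 5 N on its front edge, 1.5 mm side play each way. Home: rear edge on the stop bar, front edge flush with the rail ends, origin 14 mm under board_home.
- level: Aluminium spirit level, 180 mm long (x), 24 thick (y), 40 high (z), about 0.32 kg, standing on its narrow base on the floor. Origin: centre of its underside. Its yellow-green vial lies along x in a 52 mm window in the middle of the top edge; the solid top edge either side (26 to 90 mm from the middle) is 40 mm up. Either way round will do.
- bubble_mid (a point): Centre of the pale 14 mm long bubble, 35 mm above the level's underside; it moves along the level's own x, 0 in the middle of the vial, stops at +-14 mm. Black lines stand 9.5 mm either side of the middle, so it is between them within +-2.5 mm. It runs to the higher end, 1.2 mm per mrad of slope, and settles within half a second once the level stands still.
- foot_knob (a point): Middle of the screw foot's black fluted knob (40 mm across, 25 tall, 150 mm up, 165 mm right of the stand's middle, axis vertical); it keeps its height. Lock nut top 30 mm below. Clockwise from above raises the right end, 6 mm a turn, tilting rails, board and level about the left feet: bubble 4.2 mm to the right per rad. The right end starts low by 1.2 to 2.6 rad; it stays put; 0.08 N m.
- jug: Orange plastic jug, 100 mm across, 135 mm tall, handle on its +y side; origin centre of its underside. Bystander.
- soap_dish: Green ceramic soap dish, 120 x 85 x 27 mm; origin centre of its underside. Bystander.
- mousetrap: Wooden mousetrap with steel spring clip, 98 x 47 x 13 mm; origin centre of its underside. Bystander.
There are look-alikes about, which are no part of the job. Of the things shaped like the level, the aluminium one is meant.

How it is judged:
On the way, in this order (a step that is already met when the one before it is completed fails the run):
1. the board is slid fully home against the back stop (x of board in the frame of board_home above -0.004 m and z of board in the frame of board_home below -0.009 m and linear speed of board below 0.02 m/s), for 0.2 s.
2. the spirit level stands on the board, across its middle, let go (x of level in the frame of board_home between -0.025 and 0.025 m and y of level in the frame of board_home between -0.025 and 0.025 m and z of level in the frame of board_home below 0.005 m and angle between the x axis of level and the y axis of stand, either way round below 0.15 rad and contact force between level and board above 1 N and contact force between the fingers and level below 0.2 N and linear speed of level below 0.02 m/s), for 0.3 s.
3. the foot is turned until the bubble sits between the lines, with the level standing free (x of bubble_mid in the frame of level between -0.0025 and 0.0025 m and angle between board_home's own z axis and vertical below 0.0035 rad and contact force between level and board above 1 N and contact force between each of the arm, the fingers and level below 0.2 N), for 0.4 s.
At the end, for the whole second after the job is handed in: Through the last second the fingers press the level (over 2.5 N; level on board over 5 N), bubble within 2.5 mm of the middle, stand within 3.5 mrad of level, board within 4 mm of home, level on the board within 25 mm of its middle and 0.15 rad of square across (contact force between the fingers and level above 2.5 N and contact force between level and board above 5 N and x of bubble_mid in the frame of level between -0.0025 and 0.0025 m and angle between board_home's own z axis and vertical below 0.0035 rad and x of board in the frame of board_home above -0.004 m and x of level in the frame of board_home between -0.025 and 0.025 m and y of level in the frame of board_home between -0.025 and 0.025 m and z of level in the frame of board_home below 0.005 m and angle between the x axis of level and the y axis of stand, either way round below 0.15 rad); the arm keeps its last pose, push and grip.
It fails at once if the level is banged down or leaned on hard (over 40 N on the board) (contact force between level and board above 40 N).
It fails at once if a bystander is moved by more than 25 mm (distance of any of jug, soap_dish, mousetrap from where it was at the start of the episode above 0.025 m).
It also fails if it takes over 72 s, if anything falls off the work surface, if the arm or the gripper's body presses on something with over 40 N, if the wrist force passes 120 N, or if a joint passes its speed limit or range.

## Working session

There is one attempt and no reset: what is moved stays moved. The work goes in short steps, Python scripts to look and compute and a tool call to move; the robot and the scene stay as the last step left them, time stands still between calls to the robot, and variables do not carry over. Pictures are saved under pics/ and viewed, at most 10 in all, crops included, and the job is handed in when it is done.

Besides the shell and the picture viewer there is one more tool, called after "Call:" as a command line: name --argument value ..., lists and objects as JSON in quotes. jog_arm: Moves the arm, as the interface text tells. Its arguments: {"type":"object","properties":{"series":{"type":"array","items":{"type":"array"}}},"required":["series"]}

```bash
mkdir -p pics
cat > h.py <<'E'
import numpy as np, cv2
from workcell import robot, optics, finder
from scipy.spatial.transform import Rotation as R
def grab(name,save=None):
    s=robot.sense(); im=optics.get_image(name)
    if save: cv2.imwrite('pics/'+save,im[:,:,::-1])
    return s,im
def cam(name,s=None):
    p=optics.camera_params(name)
    if 'T_tool_cam' in p:
        s=s or robot.sense(); T=np.eye(4); T[:3,:3]=Rq(s['tool_rot']); T[:3,3]=s['tool_pos']
        T=T@np.array(p['T_tool_cam']); return np.array(p['mtx']),p['k1'],T[:3,3],T[:3,:3]
    return np.array(p['mtx']),p['k1'],np.array(p['origin']),np.array(p['rotation'])
def Rq(q): return R.from_quat([q[1],q[2],q[3],q[0]]).as_matrix()
def onz(px,z,c):
    "pixel -> world point at height z"
    K,k1,o,Rm=c; u=cv2.undistortPoints(np.array([[px]],float),K,np.array([k1,0,0,0.]))[0,0]
    d=Rm@np.array([u[0],u[1],1]); return o+d*(z-o[2])/d[2]
def proj(P,c):
    K,k1,o,Rm=c; v=Rm.T@(np.array(P)-o); u=v[:2]/v[2]; u=u*(1+k1*(u@u)); return (K@[u[0],u[1],1])[:2]
E
python3 - <<'E'
from h import *
for n in('top','side','wrist'): grab(n,n+'0.png')
p=optics.camera_params
for n in('top','side'):
    print(n,p(n)['origin'],np.round(p(n)['rotation'],2).tolist(),p(n)['mtx'][0][0],p(n)['k1'])
print(p('wrist'))
for n in('top','side'):
  for t in('stand','board','level','foot_knob','jug','soap_dish','mousetrap','bubble_mid','board_home'):
    try:
      print(n,t,[(np.round(d['centre']).tolist(),round(d['confidence'],2)) for d in finder.tip_of(n,t)])
    except Exception as e: print(n,t,e)
print(robot.sense())
E
```

```text
top [ 0.31147376 -0.01006515  1.58853275] [-0.05, 0.71, -0.7, 0.05] 567.6419122362003 -0.17284071495580805
side [ 0.39760363 -0.96562458  0.86157287] [-0.43, 0.9, -0.06, 0.03] 475.9381280717066 -0.078443252592931
{'mtx': array([[334.92687196,   0.        , 317.53806871],
       [  0.        , 334.92687196, 238.43258022],
       [  0.        ,   0.        ,   1.        ]]), 'k1': -0.03059623783932163, 'T_tool_cam': array([[ 2.29119714e-04, -9.62278720e-01, -2.72065455e-01,
         6.95744386e-02],
       [ 9.99999817e-01,  3.73037627e-04, -4.77261985e-04,
         1.65330664e-03],
       [ 5.60749704e-04, -2.72065295e-01,  9.62278629e-01,
        -1.29462234e-01],
       [ 0.00000000e+00,  0.00000000e+00,  0.00000000e+00,
         1.00000000e+00]])}
top stand []
top board [([314.0, 209.0], 0.88), ([199.0, 242.0], 0.59)]
top level [([242.0, 304.0], 0.9), ([148.0, 283.0], 0.87), ([197.0, 243.0], 0.82)]
top foot_knob [([378.0, 185.0], 0.8)]
top jug [([445.0, 192.0], 0.73), ([201.0, 173.0], 0.35)]
top soap_dish [([198.0, 173.0], 0.92)]
top mousetrap [([443.0, 271.0], 0.67), ([314.0, 208.
[... 464 characters left out ...]
 array([ 1.18510506e+00,  2.63890297e-01,  1.60401135e+00,  1.69244480e-05,
        1.27370975e+00, -3.69062452e-02]), 'dq': array([ 7.42734192e-04,  8.49284234e-04, -1.18209316e-03, -7.39571565e-05,
        1.56684760e-03, -1.22707136e-03]), 'effort': array([ 5.79007192e-04, -5.02076554e+01, -3.57271171e+01,  7.28915585e-02,
        1.86388957e-02, -2.23983136e-05]), 'tool_pos': array([0.23068113, 0.63434447, 0.25570612]), 'tool_rot': array([-9.87787867e-06,  1.73512334e-01,  9.84831696e-01, -7.47002841e-06]), 'contact_force': array([ 0.13529446, -0.8111434 , -0.16693275]), 'wrist_torque': array([-0.0046847 ,  0.05489723,  0.04259849]), 'grasp_force': 0.0, 'finger_gap': 0.08817684509360965}
```

View pics/top0.png

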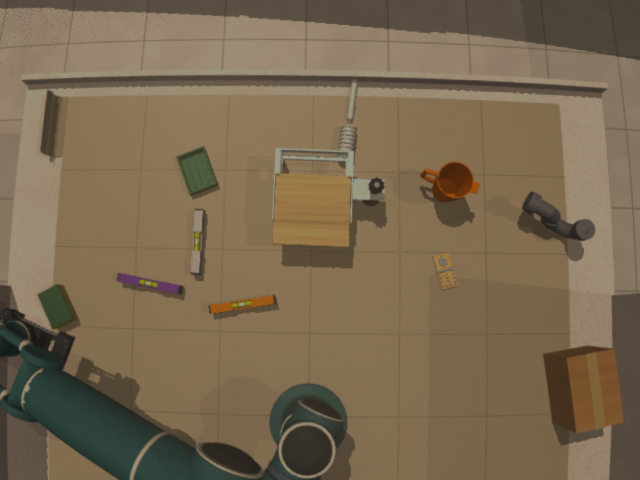

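View pics/side0.png

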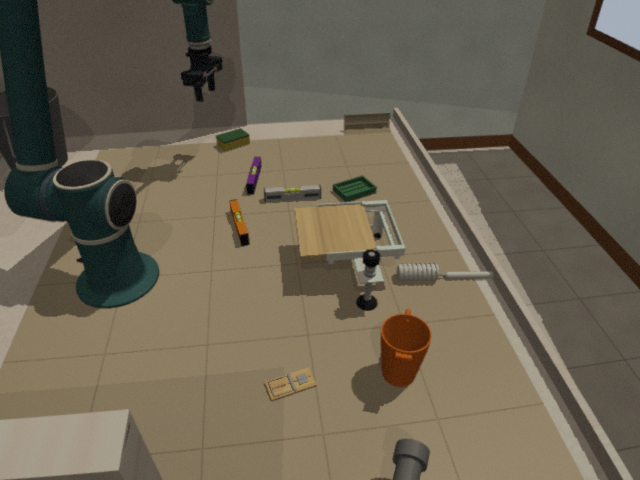

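Candidates for the level in the top view: purple (148,283), orange (242,304) and silver-grey (197,243). The silver one matches "aluminium". The stand is around (314,200) with its knob at (377,185). The board sticks out toward the robot, to row ~246. Next is a close crop and the measurements.

Run:
```python
from h import *
im=cv2.imread('pics/top0.png')
a=cv2.resize(im[130:290,170:410],None,fx=3.3,fy=3.3,interpolation=cv2.INTER_CUBIC); cv2.imwrite('pics/crop1.png',a)
s,_=grab('top'); c=cam('top'); cs=cam('side')
for d in finder.outline_of('top','level'):
    m=d['pixels'].astype(np.uint8); r=cv2.minAreaRect(cv2.findNonZero(m)); b=cv2.boxPoints(r)
    P=np.array([onz(x,0.04,c)[:2] for x in b]); print('level',d['confidence'],np.round(d['centre']),P.round(3).tolist(),P.mean(0).round(4))
for d in finder.outline_of('top','board'):
    m=d['pixels'].astype(np.uint8); r=cv2.minAreaRect(cv2.findNonZero(m)); b=cv2.boxPoints(r)
    P=np.array([onz(x,0.114,c)[:2] for x in b]); print('board',d['confidence'],b.round(1).tolist(),P.round(3).tolist(),P.mean(0).round(4))
for d in finder.tip_of('top','foot_knob'): print('knob',onz(d['centre'],.15,c))
grab('side')
for d in finder.tip_of('side','foot_knob'): print('knob side',onz(d['centre'],.15,cs))
for n,cc in(('top',c),('side',cs)):
  for d in finder.tip_of(n,'level'): print(n,'level tip',onz(d['centre'],0,cc))
  for d in finder.tip_of(n,'board'): print(n,'board tip',onz(d['centre'],.1,cc))
```

```text
Traceback (most recent call last):
  File "h.py", line 18, in onz
    d=Rm@np.array([u[0],u[1],1]); return o+d*(z-o[2])/d[2]
      ~~^~~~~~~~~~~~~~~~~~~~~~~~
ValueError: matmul: Input operand 1 has a mismatch in its core dimension 0, with gufunc signature (n?,k),(k,m?)->(n?,m?) (size 3 is different from 4)
```

View pics/crop1.png

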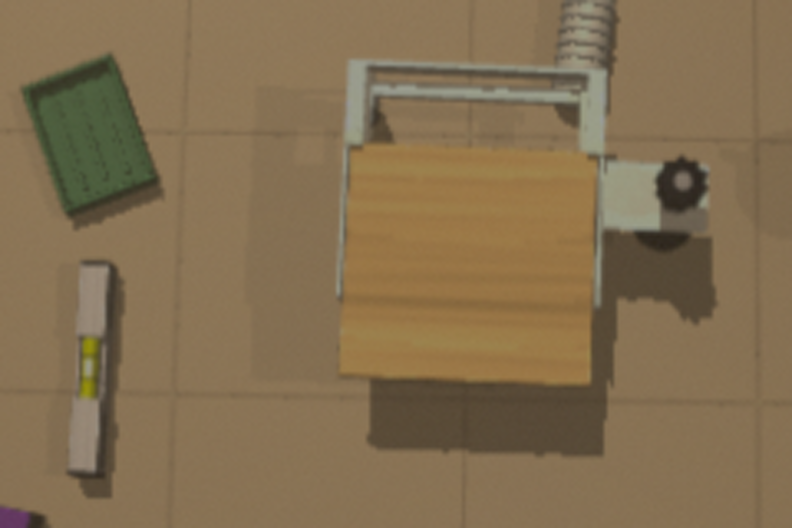

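The crop shows the silver level at crop (90,370), with a yellow-green vial and grey body. The board's front edge runs (340,376)-(590,384), the rail fronts are at (340,300)/(599,307), the rear corners at (348,60)/(606,68) and the knob at (682,183).

```bash
sed -i "s/,np.array(p\['rotation'\])/,Rq(p['rotation'])/" h.py
python3 - <<'E'
from h import *
s,_=grab('top'); c=cam('top'); cs=cam('side')
for d in finder.outline_of('top','level'):
    m=d['pixels'].astype(np.uint8); r=cv2.minAreaRect(cv2.findNonZero(m)); b=cv2.boxPoints(r)
    P=np.array([onz(x,0.04,c)[:2] for x in b]); print('level',d['confidence'],np.round(d['centre']),P.round(3).tolist(),P.mean(0).round(4))
for d in finder.outline_of('top','board'):
    m=d['pixels'].astype(np.uint8); r=cv2.minAreaRect(cv2.findNonZero(m)); b=cv2.boxPoints(r)
    P=np.array([onz(x,0.114,c)[:2] for x in b]); print('board',d['confidence'],b.round(1).tolist(),P.round(3).tolist(),P.mean(0).round(4))
for d in finder.tip_of('top','foot_knob'): print('knob',onz(d['centre'],.15,c))
cr=lambda x,y,z: onz(((x+.5)/3.3+169.5,(y+.5)/3.3+129.5),z,c)[:2].round(4)
for n,x,y,z in(('bFL',340,376,.114),('bFR',590,384,.114),('sRL',348,60,.12),('sRR',606,68,.12),('sFL',340,300,.12),('sFR',599,307,.12),('knobtop',682,182,.1625)): print(n,cr(x,y,z))
grab('side')
for d in finder.tip_of('side','foot_knob'): print('knob side',onz(d['centre'],.15,cs))
for n,cc in(('top',c),('side',cs)):
  for d in finder.tip_of(n,'level'): print(n,'level tip',onz(d['centre'],0,cc))
  for d in finder.tip_of(n,'board'): print(n,'board tip',onz(d['centre'],.1,cc))
E
```

```text
level 0.94 [240. 302.] [[0.318, 0.278], [0.351, 0.097], [0.324, 0.092], [0.29, 0.273]] [0.3209 0.1849]
level 0.74 [149. 283.] [[0.373, 0.541], [0.401, 0.536], [0.37, 0.347], [0.342, 0.351]] [0.3713 0.4438]
level 0.69 [197. 240.] [[0.404, 0.33], [0.583, 0.327], [0.581, 0.295], [0.402, 0.299]] [0.4926 0.3127]
board 0.96 [[271.79998779296875, 242.89999389648438], [275.70001220703125, 171.8000030517578], [351.70001220703125, 176.0], [347.79998779296875, 247.10000610351562]] [[0.482, 0.101], [0.673, 0.096], [0.664, -0.107], [0.474, -0.098]] [ 0.5731 -0.002 ]
knob [ 0.63038627 -0.17800801  0.15      ]
bFL [0.4799 0.0988]
bFR [ 0.4766 -0.0994]
sRL [0.7371 0.0987]
sRR [ 0.7336 -0.1105]
sFL [0.54   0.0999]
sFR [ 0.5375 -0.1058]
knobtop [ 0.6306 -0.1673]
knob side [ 0.62681599 -0.17180558  0.15      ]
top level tip [0.49864299 0.32193441 0.        ]
top level tip [0.33265556 0.18925109 0.        ]
top level tip [0.37382235 0.4581842  0.        ]
top board tip [ 0.5702632 -0.0116857  0.1      ]
side level tip [0.48938746 0.30408002 0.        ]
side level tip [3.16603138e-01 1.72732278e-01 1.11022302e-16]
side level tip [0.36796198 0.43198069 0.        ]
side board tip [ 0.57169832 -0.02284322  0.1       ]
```

```bash
cat >> h.py <<'E'
def goal(xyz,ydir,s=None):
    "tool shift (mm) and turn (deg) to reach xyz, tool down, tool y along world angle ydir (deg; either sense)"
    s=s or robot.sense(); R0=Rq(s['tool_rot']); best=None
    for a in(ydir,ydir+180):
        t=np.radians(a); y=np.array([np.cos(t),np.sin(t),0]); z=np.array([0,0,-1.]); x=np.cross(y,z)
        rv=np.degrees(R.from_matrix(R0.T@np.c_[x,y,z]).as_rotvec())
        print('shift',np.round(R0.T@(np.array(xyz)-s['tool_pos'])*1000,1).tolist(),'turn',np.round(rv,1).tolist())
    print('q6',round(s['q'][5],2),'pos',np.round(s['tool_pos'],4).tolist())
E
python3 - <<'E'
from h import *
goal([.44,-.003,.20],89.1)
E
```

```text
shift [-414.5, -527.4, 55.7] turn [-0.0, 0.0, -19.1]
shift [-414.5, -527.4, 55.7] turn [0.0, 0.0, 160.9]
q6 -0.04 pos [0.2307, 0.6343, 0.2557]
```

Call:
jog_arm --series '[[0.3,[-414.5,-527.4,40],[0,0,-19]],[0.3,[-414.5,-527.4,40],[0,0,-19]],[0.3,[-414.5,-527.4,40],[0,0,-19]],[0.3,[-414.5,-527.4,40],[0,0,-19]],[0.3,[-414.5,-527.4,40],[0,0,-19]],[0.3,[-414.5,-527.4,40],[0,0,-19]],[0.3,[-414.5,-527.4,40],[0,0,-19]],[0.3,[-414.5,-527.4,40],[0,0,-19]],[0.3,[-414.5,-527.4,40],[0,0,-19]],[0.3,[-414.5,-527.4,40],[0,0,-19]]]'

```text
time_s: 2.9
tool_pos: [0.4258, 0.0397, 0.219]
tool_rot: [0.001, 0.009, 1.0, 0.0]
contact_force: [0.8, 0.7, -0.2]
finger_gap: 0.0616
grasp_force: 0.0
```

Call:
jog_arm --series '[[0.3,[-15,-42,50],[0,0,0]],[0.3,[-15,-42,98],[0,0,0]],[0.3,[-15,-42,100],[0,0,0]],[0.3,[-15,-42,100],[0,0,0]]]'

```text
time_s: 3.4
tool_pos: [0.4403, -0.0003, 0.1197]
tool_rot: [0.0, 0.008, 1.0, 0.0]
contact_force: [-0.2, 0.5, 1.5]
finger_gap: 0.0619
grasp_force: 0.0
```

Run:
```python
from h import *
goal([.44,-.003,.119],89.1)
s,_=grab('wrist','w1.png'); print(s['contact_force'])
```

```text
shift [0.2, -2.7, 0.7] turn [0.0, 0.1, -0.1]
shift [0.2, -2.7, 0.7] turn [0.1, -0.0, 179.9]
q6 -1.61 pos [0.4403, -0.0003, 0.1197]
[-0.1648192   0.48594941  1.52809447]
```

View pics/w1.png

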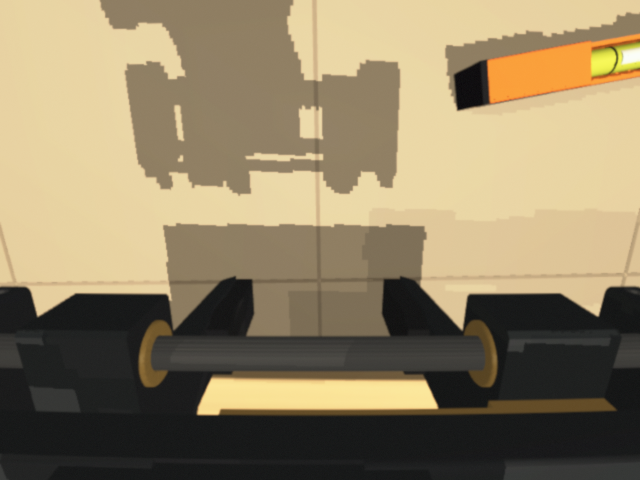

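Call:
jog_arm --series '[[0.3,[-12,-1,0.5],[0,0,0]],[0.3,[-24,-1,0.5],[0,0,0]],[0.3,[-34,-1,0.5],[0,0,0]],[0.3,[-44,-1,0.5],[0,0,0]],[0.3,[-54,-1,0.5],[0,0,0]],[0.3,[-64,-1,0.5],[0,0,0]],[0.3,[-72,-1,0.5],[0,0,0]],[0.3,[-78,-1,0.5],[0,0,0]],[0.3,[-82,-1,0.5],[0,0,0]],[0.3,[-82,-1,0.5],[0,0,0]]]'

```text
time_s: 4.7
tool_pos: [0.5223, -0.0031, 0.118]
tool_rot: [0.001, 0.009, 1.0, -0.0]
contact_force: [0.1, -0.2, -0.1]
finger_gap: 0.0616
grasp_force: 0.1
```

Call:
jog_arm --series '[[0.3,[-3,0,-0.5],[0,0,0]],[0.3,[-5,0,-0.5],[0,0,0]]]'

```text
time_s: 4.95
tool_pos: [0.5265, -0.0031, 0.1183]
tool_rot: [-0.0, 0.009, 1.0, 0.0]
contact_force: [-1.4, 0.1, -0.8]
finger_gap: 0.0618
grasp_force: 0.9
```

Call:
jog_arm --series '[[0.3,[-2,0,0],[0,0,0]],[0.3,[-3,0,0],[0,0,0]]]'

```text
time_s: 5.2
tool_pos: [0.5296, -0.0032, 0.1184]
tool_rot: [-0.0, 0.009, 1.0, 0.0]
contact_force: [-1.8, 0.8, -1.3]
finger_gap: 0.0616
grasp_force: 0.8
```

Call:
jog_arm --series '[[0.3,[-2,0,0],[0,0,0]],[0.3,[-3,0,0],[0,0,0]],[0.3,[-3,0,0],[0,0,0]]]'

```text
time_s: 5.58
tool_pos: [0.5302, -0.0032, 0.1184]
tool_rot: [-0.003, 0.009, 1.0, 0.0]
contact_force: [-9.2, -0.3, 5.9]
finger_gap: 0.0616
grasp_force: 4.9
```

Call:
jog_arm --series '[[0.3,[-2,0,0],[0,0,0]],[0.3,[-3,0,0],[0,0,0]],[0.3,[-3,0,0],[0,0,0]]]'

```text
time_s: 5.95
tool_pos: [0.5304, -0.0031, 0.1184]
tool_rot: [-0.006, 0.009, 1.0, 0.0]
contact_force: [-19.9, 0.2, 14.1]
finger_gap: 0.062
grasp_force: 9.4
```

Call:
jog_arm --series '[[0.3,[20,0,0],[0,0,0]],[0.3,[40,0,-20],[0,0,0]],[0.0,[60,30,-80],[0,0,0]],[0,[66,95,-110],[0,0,0]],[0,[66,155,-110],[0,0,0]],[0,[66,215,-110],[0,0,0]],[0,[66,275,-110],[0,0,0]],[0,[66,315,-110],[0,0,0]],[0,[66,315,-110],[0,0,0]],[0,[66,315,-110],[0,0,0]]]'

```text
time_s: 7.2
tool_pos: [0.4753, 0.3127, 0.2287]
tool_rot: [0.0, 0.008, 1.0, -0.0]
contact_force: [0.6, 0.6, 0.3]
finger_gap: 0.0883
grasp_force: 0.0
```

Run:
```python
from h import *
s,im=grab('wrist','w2.png'); c=cam('wrist',s); print(s['tool_pos'],s['contact_force'])
for d in finder.outline_of('wrist','level'):
    m=d['pixels'].astype(np.uint8); b=cv2.boxPoints(cv2.minAreaRect(cv2.findNonZero(m)))
    print(round(d['confidence'],2),b.round().tolist(),[onz(x,.04,c)[:2].round(3).tolist() for x in b])
for d in finder.tip_of('wrist','bubble_mid'): print('bub',d['centre'],d['confidence'],onz(d['centre'],.035,c))
grab('top'); ct=cam('top')
for d in finder.outline_of('top','board')[:1]:
    b=cv2.boxPoints(cv2.minAreaRect(cv2.findNonZero(d['pixels'].astype(np.uint8)))); print('board',[onz(x,.114,ct)[:2].round(3).tolist() for x in b])
f=onz((96.5/3.3+169.5,264.5/3.3+129.5),.04,ct);n=onz((85.5/3.3+169.5,473.5/3.3+129.5),.04,ct);print(f,n,(f+n)/2)
```

```text
[0.47525644 0.31265184 0.22867063] [0.60685986 0.56154126 0.29562029]
0.91 [[65.0, 54.0], [269.0, 7.0], [279.0, 50.0], [75.0, 97.0]] [[0.325, 0.095], [0.294, 0.277], [0.327, 0.283], [0.361, 0.098]]
0.64 [[310.0, 140.0], [336.0, 140.0], [336.0, 318.0], [310.0, 318.0]] [[0.403, 0.308], [0.403, 0.332], [0.584, 0.332], [0.584, 0.304]]
0.61 [[362.0, 106.0], [369.0, 71.0], [567.0, 109.0], [560.0, 144.0]] [[0.374, 0.355], [0.345, 0.36], [0.378, 0.542], [0.408, 0.541]]
bub [467.1, 102.8] 0.67 [0.37179159 0.4514775  0.035     ]
bub [166.5, 46.8] 0.63 [0.3211611  0.18414373 0.035     ]
bub [324.2, 232.5] 0.43 [0.49161647 0.32029986 0.035     ]
board [[0.542, 0.098], [0.732, 0.098], [0.729, -0.105], [0.538, -0.1]]
[0.58029386 0.31351107 0.04      ] [0.40361498 0.31559479 0.04      ] [0.49195442 0.31455293 0.04      ]
```

View pics/w2.png

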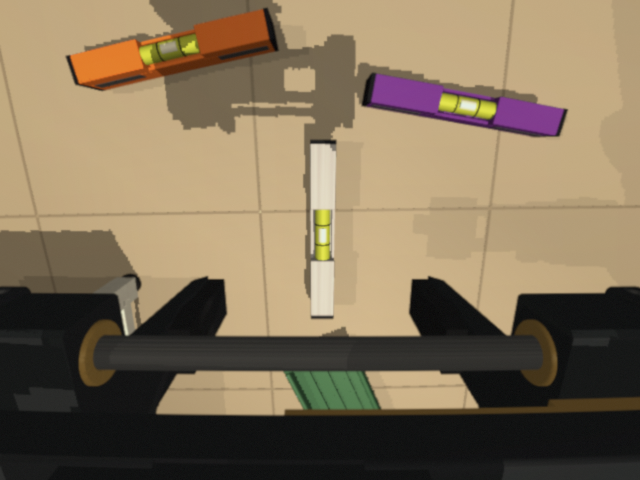

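The silver level sits under the jaws along image columns, (323,140) to (321,318), nearly aligned with the tool. The board now reads x 0.540–0.731, i.e. home.

Call:
jog_arm --series '[[0,[-17,4,60],[0,0,0]],[0,[-17,4,120],[0,0,0]],[0,[-17,4,170],[0,0,0]],[0,[-17,4,195],[0,0,0]],[0,[-17,4,205],[0,0,0]],[0,[-17,4,205],[0,0,0]],[0.8,[-17,4,205],[0,0,0]],[0.8,[-17,4,205],[0,0,0]],[0.8,[-17,4,205],[0,0,0]],[0.8,[-17,4,205],[0,0,0]]]'

```text
time_s: 8.7
tool_pos: [0.4923, 0.3167, 0.024]
tool_rot: [0.0, 0.009, 1.0, 0.0]
contact_force: [-0.6, -0.1, -0.7]
finger_gap: 0.0502
grasp_force: 0.0
```

Call:
jog_arm --series '[[0.8,[0,0,0],[0,0,0]],[0.8,[0,0,0],[0,0,0]],[0.8,[0,0,0],[0,0,0]]]'

```text
time_s: 9.07
tool_pos: [0.492, 0.3165, 0.0234]
tool_rot: [-0.0, 0.009, 1.0, 0.0]
contact_force: [-1.2, 0.8, -0.1]
finger_gap: 0.0239
grasp_force: 30.0
```

Call:
jog_arm --series '[[0.8,[0,0,-40],[0,0,0]],[0.8,[0,0,-100],[0,0,0]],[0.8,[-15,-30,-150],[0,0,10]],[0.8,[-36,-79,-180],[0,0,20]],[0.8,[-60,-128,-180],[0,0,30]],[0.8,[-83,-178,-180],[0,0,40]],[0.8,[-105,-226,-180],[0,0,50]],[0.8,[-126,-272,-180],[0,0,60]],[0.8,[-140,-300,-180],[0,0,70]],[0.8,[-147,-318,-180],[0,0,80]]]'

```text
time_s: 10.32
tool_pos: [0.6334, -0.0059, 0.2021]
tool_rot: [-0.001, 0.652, 0.758, -0.001]
contact_force: [-0.3, -0.0, -2.4]
finger_gap: 0.0237
grasp_force: 30.0
```

Call:
jog_arm --series '[[0.8,[0,0,0],[0,0,10]],[0.8,[0,0,0],[0,0,10]],[0.8,[0,0,0],[0,0,10]]]'

```text
time_s: 10.7
tool_pos: [0.633, -0.0037, 0.2028]
tool_rot: [-0.001, 0.712, 0.702, -0.0]
contact_force: [-0.3, 0.3, -3.1]
finger_gap: 0.0236
grasp_force: 30.0
```

Run:
```python
from h import *
goal([.634,-.004,.150],-0.9)
s=robot.sense(); print(s['finger_gap'],s['contact_force'])
for n in('wrist','top'):
  s,im=grab(n,n+'3.png'); c=cam(n,s)
  zt=s['tool_pos'][2]-.0234+.04
  for d in finder.outline_of(n,'level'):
    b=cv2.boxPoints(cv2.minAreaRect(cv2.findNonZero(d['pixels'].astype(np.uint8))));print(n,d['confidence'],[onz(x,zt,c)[:2].round(3).tolist() for x in b])
a=cv2.imread('pics/top3.png')[130:290,210:450]; cv2.imwrite('pics/pair.png',np.vstack([cv2.resize(cv2.imread('pics/wrist3.png'),(400,300)),cv2.resize(a,(400,267))]))
```

```text
shift [-0.3, 1.0, 52.8] turn [-0.1, -0.0, 0.1]
shift [-0.3, 1.0, 52.8] turn [0.0, -0.1, -179.9]
q6 -0.03 pos [0.633, -0.0037, 0.2028]
0.023634747935951002 [-0.33910766  0.26034669 -3.12986023]
wrist 0.94 [[0.531, 0.078], [0.535, 0.094], [0.541, 0.094], [0.537, 0.077]]
wrist 0.7 [[0.623, 0.088], [0.647, 0.088], [0.65, -0.038], [0.618, -0.037]]
wrist 0.25 [[0.569, -0.037], [0.587, 0.087], [0.69, 0.085], [0.705, -0.04]]
top 0.77 [[0.318, 0.245], [0.346, 0.098], [0.32, 0.093], [0.293, 0.24]]
top 0.75 [[0.614, 0.087], [0.648, 0.087], [0.644, -0.094], [0.611, -0.093]]
top 0.58 [[0.368, 0.477], [0.392, 0.473], [0.361, 0.306], [0.337, 0.311]]
```

View pics/pair.png

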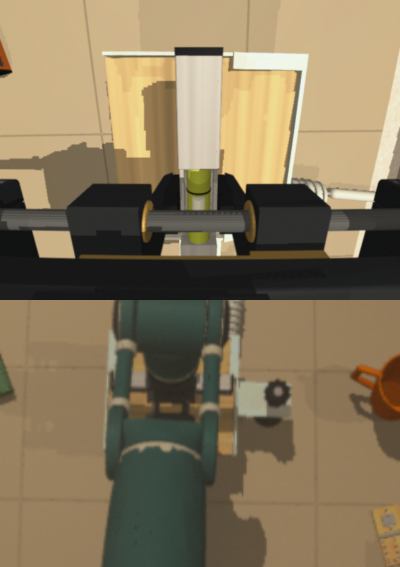

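Call:
jog_arm --series '[[0.8,[-0.3,1,30],[0,0,0]],[0.8,[-0.3,1,50],[0,0,0]],[0.8,[-0.3,1,58],[0,0,0]],[0.8,[-0.3,1,62],[0,0,0]],[0.8,[-0.3,1,63.5],[0,0,0]],[0.8,[-0.3,1,63.5],[0,0,0]]]'

```text
time_s: 11.65
tool_pos: [0.6351, -0.0043, 0.1408]
tool_rot: [0.0, 0.713, 0.701, 0.0]
contact_force: [-0.3, -0.5, -2.7]
finger_gap: 0.0235
grasp_force: 30.0
```

Call:
jog_arm --series '[[0.8,[0,0,0.5],[0,0,0]],[0.8,[0,0,0.5],[0,0,0]]]'

```text
time_s: 11.9
tool_pos: [0.6348, -0.0043, 0.1399]
tool_rot: [0.0, 0.713, 0.701, 0.0]
contact_force: [-0.8, 0.2, -3.4]
finger_gap: 0.0237
grasp_force: 30.0
```

Call:
jog_arm --series '[[0.8,[0,0,0.5],[0,0,0]],[0.8,[0,0,1],[0,0,0]],[0.8,[0,0,1],[0,0,0]]]'

```text
time_s: 12.28
tool_pos: [0.6345, -0.0043, 0.1384]
tool_rot: [-0.0, 0.713, 0.701, -0.0]
contact_force: [0.1, 0.3, -2.9]
finger_gap: 0.024
grasp_force: 30.0
```

Call:
jog_arm --series '[[0.8,[0,0,0.5],[0,0,0]],[0.8,[0,0,1],[0,0,0]],[0.8,[0,0,1],[0,0,0]]]'

```text
time_s: 12.65
tool_pos: [0.6347, -0.0044, 0.1378]
tool_rot: [0.0, 0.713, 0.701, 0.0]
contact_force: [-0.8, -0.3, -0.1]
finger_gap: 0.024
grasp_force: 30.0
```

Call:
jog_arm --series '[[0.8,[0,0,0.5],[0,0,0]],[0.8,[0,0,0.5],[0,0,0]]]'

```text
time_s: 12.9
tool_pos: [0.6347, -0.0044, 0.1377]
tool_rot: [0.0, 0.713, 0.701, 0.0]
contact_force: [-2.9, -1.1, 2.7]
finger_gap: 0.0239
grasp_force: 30.0
```

Call:
jog_arm --series '[[0.3,[0,0,-0.5],[0,0,0]],[0.3,[0,0,-0.5],[0,0,0]],[0.3,[0,0,-0.5],[0,0,0]],[0.3,[0,0,-20],[0,0,0]],[0.3,[0,0,-60],[0,0,0]],[0.3,[0,0,-100],[0,0,0]],[0,[0,0,-100],[0,0,0]],[0,[0,0,-100],[0,0,0]]]'

```text
time_s: 13.9
tool_pos: [0.6346, -0.0043, 0.2375]
tool_rot: [0.0, 0.713, 0.701, 0.0]
contact_force: [0.1, 0.4, -0.0]
finger_gap: 0.0794
grasp_force: 0.0
```

Run:
```python
from h import *
for n in('wrist','side'):
  s,im=grab(n,n+'4.png'); c=cam(n,s)
  for t,z in(('bubble_mid',.15),('foot_knob',.15)):
    print(n,t,[(np.round(d['centre'],1).tolist(),round(d['confidence'],2),onz(d['centre'],z,c).round(4).tolist()) for d in finder.tip_of(n,t)])
c=cam('side'); p=proj([.634,-.004,.15],c); print(p)
```

```text
wrist bubble_mid [([320.9, 242.1], 0.7, [0.6379, 0.003, 0.15])]
wrist foot_knob []
side bubble_mid []
side foot_knob [([370.8, 255.4], 0.59, [0.6315, -0.1647, 0.15])]
[357.86736363 214.53101754]
```

View pics/wrist4.png

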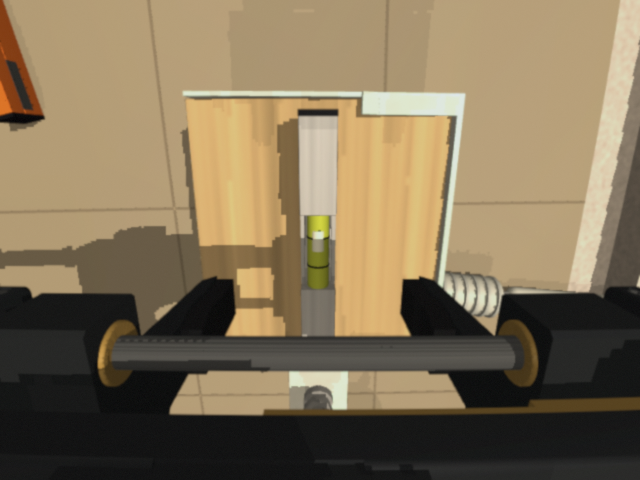

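Run:
```python
from h import *
im=cv2.imread('pics/wrist4.png')
for r in range(212,292): print(r,im[r,312:326].mean(0).round().astype(int).tolist(),im[r,315:323].mean().round(),end=' | ')
goal([.631,-.169,.2],-60)
```

```text
212 [175, 195, 207] 193.0 | 213 [174, 194, 206] 192.0 | 214 [161, 186, 196] 182.0 | 215 [116, 171, 176] 156.0 | 216 [73, 189, 189] 156.0 | 217 [61, 198, 196] 158.0 | 218 [61, 198, 196] 158.0 | 219 [61, 198, 196] 158.0 | 220 [60, 198, 196] 158.0 | 221 [61, 198, 196] 158.0 | 222 [61, 198, 196] 158.0 | 223 [60, 198, 196] 158.0 | 224 [60, 198, 196] 157.0 | 225 [60, 198, 196] 157.0 | 226 [61, 198, 196] 157.0 | 227 [60, 198, 195] 157.0 | 228 [60, 197, 195] 157.0 | 229 [61, 194, 192] 153.0 | 230 [75, 185, 184] 149.0 | 231 [118, 192, 190] 174.0 | 232 [157, 210, 207] 209.0 | 233 [167, 214, 211] 218.0 | 234 [168, 213, 211] 218.0 | 235 [167, 213, 211] 218.0 | 236 [167, 211, 209] 218.0 | 237 [163, 201, 199] 216.0 | 238 [145, 177, 174] 202.0 | 239 [112, 139, 142] 157.0 | 240 [100, 131, 136] 137.0 | 241 [100, 132, 138] 135.0 | 242 [100, 132, 138] 136.0 | 243 [101, 132, 138] 135.0 | 244 [101, 132, 138] 136.0 | 245 [100, 132, 138] 135.0 | 246 [100, 132, 138] 135.0 | 247 [101, 132, 138] 136.0 | 248 [100, 132, 138] 135.0 | 249 [100, 132, 138] 135.0 | 250 [98, 131, 137] 134.0 | 251 [84, 127, 131] 126.0
[... 480 characters left out ...]
113] 89.0 | 271 [34, 114, 113] 90.0 | 272 [34, 115, 114] 90.0 | 273 [34, 115, 114] 90.0 | 274 [33, 115, 113] 90.0 | 275 [34, 115, 113] 90.0 | 276 [34, 115, 114] 90.0 | 277 [34, 115, 114] 90.0 | 278 [34, 115, 113] 90.0 | 279 [34, 115, 114] 90.0 | 280 [34, 115, 113] 90.0 | 281 [33, 114, 113] 90.0 | 282 [34, 114, 113] 90.0 | 283 [34, 115, 113] 90.0 | 284 [34, 114, 113] 90.0 | 285 [34, 114, 113] 90.0 | 286 [34, 114, 112] 90.0 | 287 [38, 112, 111] 90.0 | 288 [54, 106, 106] 91.0 | 289 [78, 100, 104] 96.0 | 290 [95, 107, 113] 106.0 | 291 [100, 111, 118] 111.0 | shift [-164.8, 0.0, 35.6] turn [-0.1, 0.1, 59.0]
shift [-164.8, 0.0, 35.6] turn [-0.1, -0.1, -121.0]
q6 -0.03 pos [0.6339, -0.0043, 0.2356]
```

Level square across; the bubble (rows 231–252, middle 241) is left of the lines' middle (~253), about 7.6 mm, so ~1.8 rad (103°) clockwise. Moving to the knob at (0.631,-0.169).

Call:
jog_arm --series '[[0,[-60,0,0],[0,0,-10.5]],[0,[-120,0,0],[0,0,-21]],[0,[-165,0,0],[0,0,-31]],[0,[-165,0,0],[0,0,-41]],[0,[-165,0,20],[0,0,-51]],[0,[-165,0,40],[0,0,-51]],[0,[-165,0,40],[0,0,-51]]]'

```text
time_s: 15.08
tool_pos: [0.6299, -0.1686, 0.1937]
tool_rot: [-0.003, 0.343, 0.939, -0.0]
contact_force: [-0.5, -0.3, -0.5]
finger_gap: 0.0879
grasp_force: 0.0
```

Run:
```python
from h import *
goal([.631,-.169,.152],50)
for n in('wrist','side','top'):
  s,im=grab(n,n+'5.png'); c=cam(n,s)
  print(n,[(np.round(d['centre'],1).tolist(),round(d['confidence'],2),onz(d['centre'],.15,c).round(4).tolist()) for d in finder.tip_of(n,'foot_knob')])
  print(n,proj([.631,-.169,.15],c).round())
a=cv2.imread('pics/side5.png')[150:350,260:500]; cv2.imwrite('pics/pair5.png',np.vstack([cv2.resize(cv2.imread('pics/wrist5.png'),(400,300)),cv2.resize(a,(360,300)).copy() if 0 else cv2.resize(a,(400,300))]))
```

```text
shift [-1.3, 0.5, 41.7] turn [-0.1, -0.3, -0.1]
shift [-1.3, 0.5, 41.7] turn [-0.5, 0.2, 179.9]
q6 -1.17 pos [0.6299, -0.1686, 0.1937]
wrist [([320.0, 280.0], 0.65, [0.6338, -0.1681, 0.15])]
wrist [315. 277.]
side [([371.2, 256.0], 0.58, [0.6319, -0.1669, 0.15])]
side [371. 257.]
top [([377.7, 184.6], 0.55, [0.634, -0.1723, 0.15]), ([312.0, 184.4], 0.26, [0.6316, -0.0018, 0.15])]
top [376. 186.]
```

View pics/pair5.png

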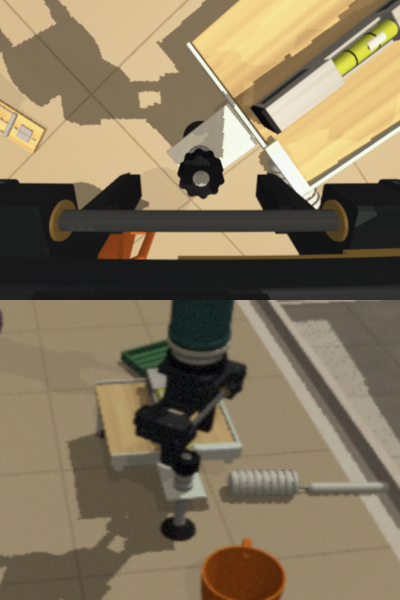

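The wrist view shows the knob at (200,172) in the half-scale panel, between the fingers. The networks agree on about (0.633,-0.1685).

Call:
jog_arm --series '[[0,[-2,2,20],[0,0,0]],[0,[-2,2,42],[0,0,0]],[0,[-2,2,42],[0,0,0]],[0.8,[-2,2,42],[0,0,0]],[0.8,[-2,2,42],[0,0,0]],[0.8,[-2,2,42],[0,0,0]],[0.8,[-2,2,42],[0,0,0]],[0.8,[-2,2,42],[0,0,0]]]'

```text
time_s: 16.38
tool_pos: [0.6345, -0.1693, 0.1553]
tool_rot: [0.0, 0.342, 0.94, -0.0]
contact_force: [-7.0, -7.3, 2.6]
finger_gap: 0.0404
grasp_force: 5.7
```

Call:
jog_arm --series '[[0.8,[0,0,0],[0,0,10]],[0.8,[0,0,0],[0,0,20]],[0.8,[0,0,0],[0,0,20]]]'

```text
time_s: 16.75
tool_pos: [0.6336, -0.1701, 0.1553]
tool_rot: [-0.0, 0.5, 0.866, -0.001]
contact_force: [-3.3, -3.6, 1.9]
finger_gap: 0.0393
grasp_force: 30.0
```

Call:
jog_arm --series '[[0.8,[0,0,0],[0,0,10]],[0.8,[0,0,0],[0,0,20]],[0.8,[0,0,0],[0,0,30]],[0.8,[0,0,0],[0,0,40]],[0.8,[0,0,0],[0,0,50]],[0.8,[0,0,0],[0,0,60]],[0.8,[0,0,0],[0,0,70]],[0.8,[0,0,0],[0,0,80]],[0.8,[0,0,0],[0,0,80]],[0.8,[0,0,0],[0,0,80]]]'

```text
time_s: 18.0
tool_pos: [0.6306, -0.1697, 0.1552]
tool_rot: [-0.001, 0.94, 0.342, -0.004]
contact_force: [-14.4, -1.2, 9.3]
finger_gap: 0.0394
grasp_force: 30.0
```

Call:
jog_arm --series '[[0,[0,0,0],[0,0,0]],[0,[0,0,0],[0,0,0]],[0,[0,0,0],[0,0,0]],[0,[0,0,0],[0,0,0]],[0,[0,0,-40],[0,0,0]],[0,[0,0,-85],[0,0,0]],[0,[0,0,-85],[0,0,0]]]'

```text
time_s: 18.88
tool_pos: [0.6376, -0.1698, 0.2456]
tool_rot: [0.003, 0.94, 0.342, 0.004]
contact_force: [0.4, -0.1, 0.1]
finger_gap: 0.0879
grasp_force: 0.0
```

Run:
```python
from h import *
goal([.634,-.004,.24],-0.9)
```

```text
shift [103.9, -129.3, 5.1] turn [0.6, -0.1, -49.1]
shift [103.9, -129.3, 5.1] turn [-0.1, -0.7, 130.9]
q6 0.57 pos [0.6376, -0.1698, 0.2456]
```

Call:
jog_arm --series '[[0,[40,-50,5],[0,0,10]],[0,[80,-100,5],[0,0,20]],[0,[104,-129,5],[0,0,30]],[0,[104,-129,5],[0,0,40.9]],[0,[104,-129,5],[0,0,40.9]],[0,[104,-129,5],[0,0,40.9]],[0,[104,-129,5],[0,0,40.9]]]'

```text
time_s: 19.75
tool_pos: [0.6312, -0.004, 0.2347]
tool_rot: [-0.0, 1.0, -0.007, -0.0]
contact_force: [-1.5, -0.6, -0.9]
finger_gap: 0.0881
grasp_force: 0.0
```

Run:
```python
from h import *
goal([.634,-.004,.24],-90.9)
s,im=grab('wrist','wrist6.png'); c=cam('wrist',s)
d=finder.tip_of('wrist','bubble_mid'); print([(x['centre'],x['confidence'],onz(x['centre'],.15,c).round(4)) for x in d])
a=im[190:290,240:400,::-1]; cv2.imwrite('pics/c6.png',cv2.resize(a,None,fx=4,fy=4,interpolation=cv2.INTER_CUBIC))
```

```text
shift [2.8, -0.1, -5.3] turn [-0.0, 0.0, 0.1]
shift [2.8, -0.1, -5.3] turn [-0.0, -0.0, -179.9]
q6 1.54 pos [0.6312, -0.004, 0.2347]
[([319.9, 248.2], 0.51, array([ 0.6346, -0.0043,  0.15  ]))]
```

View pics/c6.png

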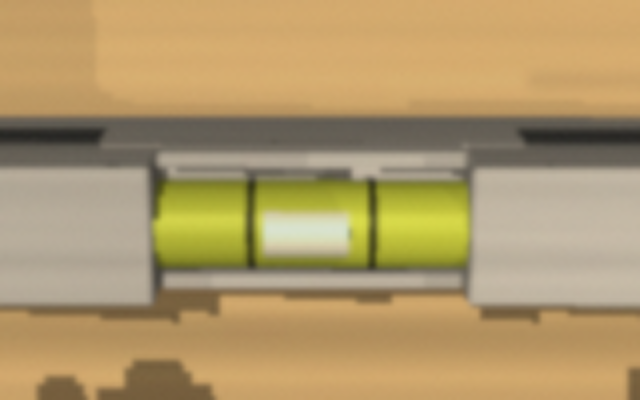

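Crop: lines at 252 and 372, bubble 262–351 (middle 306), so 0.9 mm left of centre and between the lines. Now I'll press with the open fingers straddling the window.

Call:
jog_arm --series '[[0,[3,0,25],[0,0,0]],[0,[3,0,45],[0,0,0]],[0,[3,0,55],[0,0,0]],[0,[3,0,59],[0,0,0]],[0,[3,0,59],[0,0,0]],[0,[3,0,59],[0,0,0]]]'

```text
time_s: 20.6
tool_pos: [0.6348, -0.0034, 0.1769]
tool_rot: [0.0, 1.0, -0.008, 0.001]
contact_force: [0.2, 0.0, -0.2]
finger_gap: 0.0883
grasp_force: 0.0
```

Call:
jog_arm --series '[[0,[0,0,1],[0,0,0]],[0,[0,0,2],[0,0,0]],[0,[0,0,2],[0,0,0]]]'

```text
time_s: 20.98
tool_pos: [0.6343, -0.0034, 0.174]
tool_rot: [0.0, 1.0, -0.008, 0.0]
contact_force: [-0.1, 0.1, -0.3]
finger_gap: 0.0883
grasp_force: 0.0
```

Call:
jog_arm --series '[[0,[0,0,1],[0,0,0]],[0,[0,0,1],[0,0,0]],[0,[0,0,1],[0,0,0]]]'

```text
time_s: 21.35
tool_pos: [0.6342, -0.0034, 0.173]
tool_rot: [0.0, 1.0, -0.008, -0.0]
contact_force: [-0.2, 0.0, 1.2]
finger_gap: 0.0876
grasp_force: 0.0
```

Call:
jog_arm --series '[[0,[0,0,0.5],[0,0,0]],[0,[0,0,1],[0,0,0]],[0,[0,0,1],[0,0,0]],[0,[0,0,1],[0,0,0]]]'

```text
time_s: 21.85
tool_pos: [0.6343, -0.0034, 0.1724]
tool_rot: [0.0, 1.0, -0.008, 0.0]
contact_force: [-1.3, 0.6, 4.1]
finger_gap: 0.0885
grasp_force: 1.6
```

Call:
jog_arm --series '[[0,[0,0,0.5],[0,0,0]],[0,[0,0,1],[0,0,0]],[0,[0,0,1],[0,0,0]],[0,[0,0,1],[0,0,0]]]'

```text
time_s: 22.35
tool_pos: [0.6345, -0.0034, 0.1724]
tool_rot: [-0.0, 1.0, -0.008, 0.0]
contact_force: [-2.9, -0.4, 7.8]
finger_gap: 0.0881
grasp_force: 3.8
```

Call:
jog_arm --series '[[0,[0,0,0.7],[0,0,0]],[0,[0,0,0.7],[0,0,0]],[0,[0,0,0.7],[0,0,0]],[0,[0,0,0.7],[0,0,0]],[0,[0,0,0.7],[0,0,0]]]'

```text
time_s: 22.98
tool_pos: [0.6345, -0.0034, 0.1724]
tool_rot: [-0.0, 1.0, -0.008, 0.001]
contact_force: [-3.7, -0.9, 10.5]
finger_gap: 0.0882
grasp_force: 5.2
```

Run:
```python
from h import *
s,im=grab('wrist','wrist7.png'); c=cam('wrist',s); print(s['contact_force'],s['tool_pos'])
u,v=proj([.6345,-.004,.15],c).round().astype(int); print(u,v)
a=im[max(v-75,0):v+75,u-100:u+100,::-1]; cv2.imwrite('pics/c7.png',cv2.resize(a,None,fx=4,fy=4,interpolation=cv2.INTER_CUBIC))
```

```text
[-3.66668418 -0.86595885 10.46458248] [ 0.63454939 -0.0034186   0.17236724]
321 293
```

View pics/c7.png

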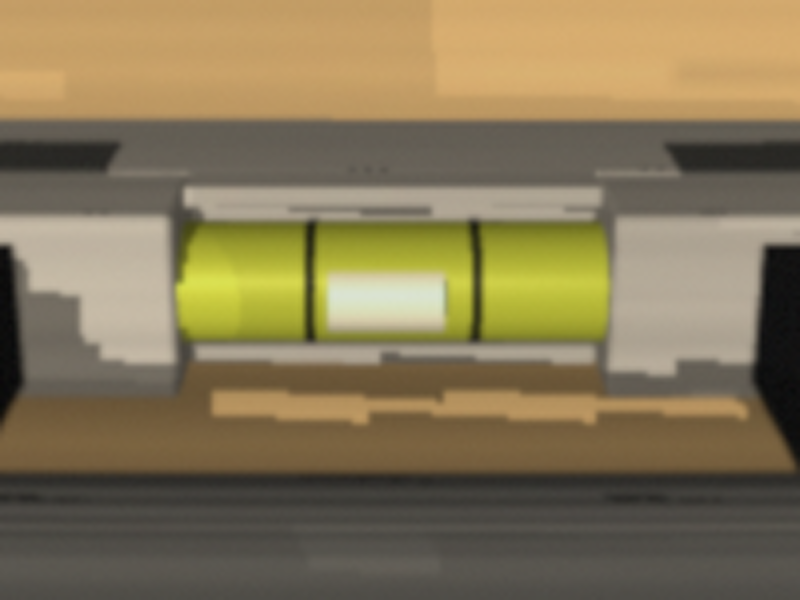

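Pressing at about 10 N, the fingers rest on the solid top edge either side of the window. The bubble (327–446) lies between the lines (311, 476), 0.8 mm off the middle. Handing in.

```bash
python3 -c "
from workcell import robot
print(robot.close_job())"
```

```text
the job is handed in; nothing more can be done
None
```

I handed the job in at about 23 s: the board is home, the level stands square across it, and the fingers are pressing it at about 10 N with the bubble 0.8 mm off centre, between the lines; the verdict was not reported back.

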